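# Hold the label unwinder's brake arm open for a new roll

### The job

One lane of the twin label unwinder has run out: only the bare cardboard core is left on its hub, while the other lane still has its thick roll. Lift the spent core off and drop it into the cardboard scrap tray, then wind that same lane's sprung brake arm (each arm has an upright finger post at its end) away from the hub, fully back onto its outer stop, and hold it there so that a packer can put the new roll on: the job finishes while you are still holding the arm on its stop. Leave the other lane with its roll and brake arm, the waiting spare roll, the scissors and the marker as they are.

Things in the scene. Friction and masses are not known exactly. Their poses are not given: they have to be found in the camera images.
- stand: Twin label unwinder, fixed to the table: grey base plate 200 x 385 mm, two turntables with black hubs, a sprung brake arm behind each. Origin at table height midway between the hubs; x to the rear (away from the robot at yaw 0), y to its left. Hubs at x 0, y +85 mm (left lane) and y -85 mm (right lane). Heights above the table: finger posts 105, roll or core 74, pivots 67 mm.
- hub_left (a point): Foot of the left hub, on its turntable's face, 24 mm above the table. The hub is a round black plug 31 mm thick, its top 36 mm above here. A roll or core on the hub has its origin here.
- hub_right (a point): Foot of the right hub, on its turntable's face, 24 mm above the table. The hub is a round black plug 31 mm thick, its top 36 mm above here. A roll or core on the hub has its origin here.
- pivot_left (a point): Point on the vertical hinge axis of the left brake arm, 105 mm above the table.
- pivot_right (a point): Point on the vertical hinge axis of the right brake arm, 105 mm above the table.
- brake_left (a joint): Hinge angle of the left brake arm, rad, about the vertical axis through point pivot_left. 0 = at rest; grows counter-clockwise seen from above (away from the hub, to the stand's +x); about 0.13 when leaning on a roll; 0.70 = wound on its outer stop. A spring drives it back to 0: at the finger post 4 N at 0, 9 N at the outer stop; let go, it swings back.
- brake_right (a joint): Hinge angle of the right brake arm, rad, about the vertical axis through point pivot_right. 0 = at rest; grows counter-clockwise seen from above (away from the hub, to the stand's +x); about 0.13 when leaning on a roll; 0.70 = wound on its outer stop. A spring drives it back to 0: at the finger post 4 N at 0, 9 N at the outer stop; let go, it swings back.
- post_left (a point): Centre of the top of the left arm's finger post: upright, black, round, 12 mm thick, top 105 mm above the table; its lowest 3 mm are a 16 mm collar on the upper cage plate, whose top is 62 mm above the table. It moves on a circle of 118 mm about pivot_left; at joint 0 it is at x -10, y -117.5 mm from the pivot (stand's axes).
- post_right (a point): Centre of the top of the right arm's finger post: upright, black, round, 12 mm thick, top 105 mm above the table; its lowest 3 mm are a 16 mm collar on the upper cage plate, whose top is 62 mm above the table. It moves on a circle of 118 mm about pivot_right; at joint 0 it is at x -10, y -117.5 mm from the pivot (stand's axes).
- cage_left: The left brake arm: a steel cage of two plates 16 mm wide, 36 to 62 mm above the table, with a rubber roller 22 mm thick 90 mm from the pivot and the finger post at its end. Origin on its hinge axis at table height, x along the arm; the pivot is at x +55 mm, y +90 mm from the hub (stand's axes), and at rest the arm points to the stand's -y.
- cage_right: The right brake arm, made like the left one.
- core: Spent core: bare cardboard tube, 40 mm outer, 35 mm inner diameter, 50 mm tall, about 30 g, loose on the hub of the lane that has run out (left or right, it varies). Origin at the centre of its underside, z along the tube; top 74 mm above the table on the hub. The arm's roller stands 16 mm from it on the stand's +x side, so grip it across the stand's y direction.
- roll: Label roll still in use on the other lane's hub: white, 100 mm thick, 35 mm bore, 50 mm tall, 0.4 kg, loose, with that lane's brake roller leaning on it. Origin at the centre of its underside. Must stay.
- tray: Open cardboard scrap tray standing fixed on the table, 150 mm (x) by 190 mm (y) outside, 55 mm tall, walls and floor 4 mm. Origin at the centre of its underside. One older core already stands in it in the corner at its +x, +y.
- spare_roll: New full roll waiting on the table behind the tray, 100 mm in diameter, 50 mm tall, origin at the centre of its underside. Leave it.
- scissors: Scissors lying flat on the table, about 205 mm long, origin under their middle. Leave them.
- marker: Marker pen lying on the table, 135 mm long, 17 mm thick, origin under its middle. Leave it.
Mind the look-alikes: they are no part of the job. Leave any green look-alike of the core alone.

How it is judged:
By the outcome, as a careful person would: the job done as asked, in the order asked, and still so for the second after the job is handed in, while the arm keeps its last pose, push and grip.
It also fails if it takes over 50 s, if anything falls off the work surface, if the arm or the gripper's body presses on something with over 40 N, if the wrist force passes 120 N, or if a joint passes its speed limit or range.

### The arm

A 6-joint arm with a two-finger parallel gripper is mounted at the origin on the work surface; the furniture and walls round the work are solid. World frame = base frame: x ahead of the robot, y to its left, z up, the work surface at z = 0. Lengths are in m, angles in rad, forces in N, time in s.
With the tool pointing down it reaches from about 0.35 to 0.975 m from the base axis. Payload 4.9 kg.
Tool frame: the origin (TCP) lies on the front face of the gripper's body, between the roots of the fingers; the fingertips stand 73 mm ahead of it and the grasp point (between the pads) lies 54 mm ahead of it; z points along the fingers, y is the line along which they close (so a half turn about z gives the same grasp; the last joint's range is limited). The gripper opens to 85 mm and grips with 20 to 120 N. Pads are 22 mm wide; open, the fingers measure 114 mm over their backs; the gripper's body (76 mm by 85 mm) begins 54 mm behind the grasp point. The pads swing forward as they close: fully open they stand 13 mm farther back than shut.
Start: joints at [1.108, 0.053, 1.613, -0, 1.476, -0.119], TCP at [0.211, 0.588, 0.304] pointing down, gripper open.
Joint ranges: [-3.01, 3.01], [-1.01, 2.22], [0.06, 2.58], [-1.02, 4.17], [0.09, 2.62], [-3.14, 3.14]. Speed limits (rad/s): [2.57, 2.57, 3.14, 3.14, 3.14, 3.14].

### API

Orientations are given as a rotation vector (axis times angle).
In Python, from station import status, imaging, order gives the robot as it stands.
- The arm moves only by the tool arm_command, never from a script. Its argument "increments" is a list of rows, each an object with "slide": the shift along the tool's x, y, z in m, a list of three; "spin": the turn about the tool's z in degrees; "gripper": the opening, from -1 (shut) to 1 (fully open). In form: [{"slide": [x, y, z], "spin": spin, "gripper": gripper}, ...]. A call has 1 to 8 rows; each row is the pose to reach, as a shift and turn from the pose commanded when the call began, along the tool's axes at that moment; what a row does not reach only later rows make up. A row lasts 1/12 s, in which the tool goes at most 41.7 mm and 7.16 degrees, less where a joint would pass 70% of its speed; a pose out of reach is approached as far as the arm can. A call with a gripper value outside its range is refused whole. The fingers move at their own pace and stop on an object; "newtons" is the grip in N (left out, the last holds). Time passes only in rows, so rows that repeat a pose let the fingers close. It gives the time, the measured TCP pose, the force, the opening and the grip force at its end, in the units of the state.
- status.get_obs(): the state, without advancing time (a new reading comes with each control period).
- imaging.get_image(name): name is "scene" or "top" or "wrist"; returns a dict with "frame" (480x640x3 uint8, red, green, blue), "vfov" (degrees; the focal length in pixels is half the picture's height over the tangent of half this angle, whatever the lens; pixels are square), "cx", "cy" (the principal point, pixels), "view" (4x4, takes a point from world to camera coordinates); the wrist camera has in their place "mount" (4x4, takes a point from camera to tool coordinates, whose origin is the TCP and whose axes are the flange's). Camera axes: x right, y up, looking along -z (the intrinsics and any distortion apply to the point x, -y, -z); pixel columns grow to the right and rows downward; lengths in m; the calibration is good to about 2 mm. A picture is of the moment at which its call begins: read the wrist's pose just before it. There is no depth.
- order.finish_job(): hands the job in; it is judged then, once.
The state is a dict: "t": time; "q": joint angles; "dq": joint speeds; "effort": joint torques, N m; "tool_pos": TCP position; "tool_rot": TCP orientation; "contact_force": force on the tool from outside, world axes, zero at the start; "wrist_torque": the same for the moment, N m; "opening": finger opening in m; "grip_force": force on a finger pad.
Only numpy, scipy, OpenCV 4.12 (cv2) and the standard library are available. Lean on these libraries where they do the work, as an engineer would, in place of code of your own. Each camera call takes 0.05 s, during which the arm holds its last target. There are 200 camera calls.

## Working session

There is one attempt and no reset: what is moved stays moved. The work goes in short steps, Python scripts to look and compute and a tool call to move; the robot and the scene stay as the last step left them, time stands still between calls to the robot, and variables do not carry over. Pictures are saved under pics/ and viewed, at most 10 in all, crops included, and the job is handed in when it is done.

Besides the shell and the picture viewer there is one more tool, called after "Call:" by a JSON object that holds its "api" and its "payload". arm_command: Moves the arm, as the interface text tells. Its arguments: {"type":"object","properties":{"increments":{"type":"array","items":{"type":"object","properties":{"slide":{"type":"array","items":{"type":"number"}},"spin":{"type":"number"},"gripper":{"type":"number"}}}},"newtons":{"type":"number"}},"required":["increments"]}

```bash
mkdir -p pics; ls; python3 - <<'E'
from station import status, imaging
import cv2, numpy as np
o=status.get_obs(); print(o)
for n in("scene","top"):
    d=imaging.get_image(n); cv2.imwrite(f"pics/{n}0.png",d["frame"][:,:,::-1]); np.savez(f"{n}0.npz",**d)
    print(n,{k:v for k,v in d.items() if k!="frame"})
E
```

```text
pics
{'t': 0.0, 'q': array([ 1.10799168e+00,  5.33722134e-02,  1.61429346e+00, -2.06230512e-06,
        1.47597786e+00, -1.18988335e-01]), 'dq': array([ 0.00096469,  0.00030492, -0.00160162, -0.0005795 , -0.00214949,
       -0.00080655]), 'effort': array([ 1.32276517e-03, -3.93674719e+01, -3.70180893e+01,  3.58152317e-05,
        6.83415463e-03,  2.20759091e-06]), 'tool_pos': array([0.21045883, 0.58800174, 0.30265366]), 'tool_rot': array([-5.37308440e-01, -3.09470699e+00,  3.08650990e-03]), 'contact_force': array([-0.24057319, -0.17575733, -0.15427289]), 'wrist_torque': array([-0.06098407,  0.02596614, -0.00360733]), 'grip_force': 0.0, 'opening': 0.08527846684193292}
scene {'vfov': 46.17288347613547, 'cx': 304.50922657016866, 'cy': 238.78053283866663, 'view': array([[ 0.89644006,  0.44316006,  0.00209491, -0.49284318],
       [-0.21241902,  0.42553049,  0.87966014,  0.08675745],
       [ 0.38893879, -0.78900758,  0.4755982 , -1.79624497],
       [ 0.        ,  0.        ,  0.        ,  1.        ]])}
top {'vfov': 44.16318179250696, 'cx': 330.2672933541794, 'cy': 242.2809810831633, 'view': array([[-0.02207846, -0.99964507, -0.01490898, -0.05005793],
       [ 0.99415296, -0.02352892,  0.10538633, -0.58737344],
       [-0.10569972, -0.01249504,  0.99431959, -1.69897345],
       [ 0.        ,  0.        ,  0.        ,  1.        ]])}
```

View pics/scene0.png

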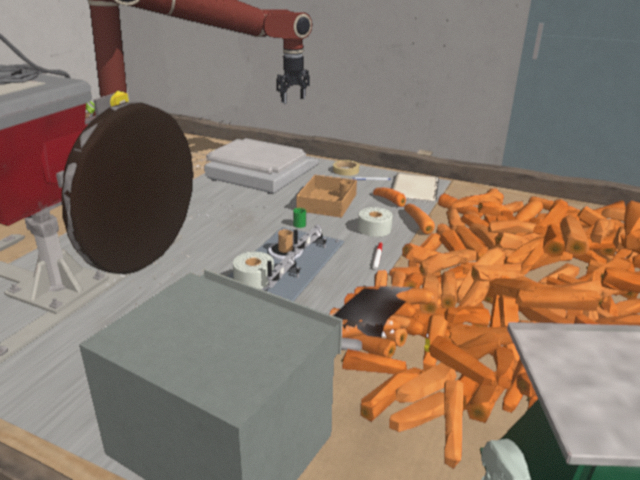

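View pics/top0.png

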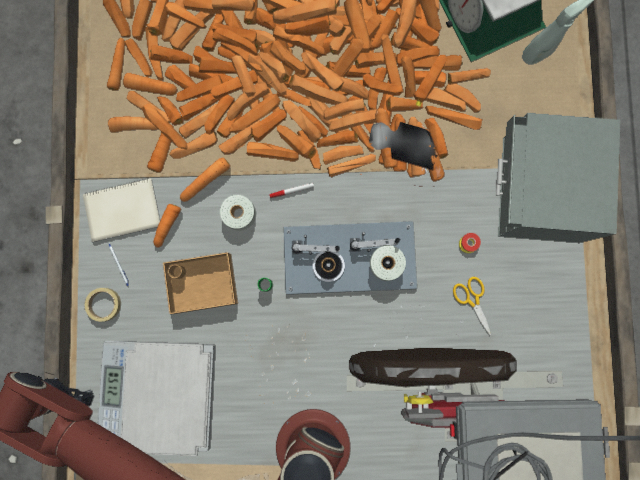

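The top view shows the stand at (350,258). The left hub at (328,265) has the tan core, and the right hub at (388,262) has the white roll. The tray is at (200,283).

What could be taken for the core:
- Tan core on the left hub, (328,265): my choice.
- Green look-alike, (265,285).
- Old core in the tray, (176,271).
- Tape rings, (102,305) and (470,243).

Next is one close crop of both views.

```bash
cat > h.py <<'E'
import numpy as np, cv2
def ray(d,u,v):
    f=240/np.tan(np.radians(float(d["vfov"]))/2); V=np.array(d["view"])
    c=np.array([(u-d["cx"])/f,-(v-d["cy"])/f,-1]); R=V[:3,:3]
    return -R.T@V[:3,3], R.T@c
def plane(d,u,v,z):
    o,r=ray(d,u,v); return o+r*(z-o[2])/r[2]
def proj(d,p):
    f=240/np.tan(np.radians(float(d["vfov"]))/2); V=np.array(d["view"]); c=V[:3,:3]@p+V[:3,3]
    return np.array([d["cx"]+f*c[0]/-c[2], d["cy"]-f*c[1]/-c[2]])
def tri(*rs):
    A=0;b=0
    for o,r in rs:
        r=r/np.linalg.norm(r);P=np.eye(3)-np.outer(r,r);A=A+P;b=b+P@o
    x=np.linalg.solve(A,b); return x,[np.linalg.norm((np.eye(3)-np.outer(r,r)/(r@r))@(x-o)) for o,r in rs]
def wristd(d,o):
    from scipy.spatial.transform import Rotation as Ro
    T=np.eye(4);T[:3,:3]=Ro.from_rotvec(o["tool_rot"]).as_matrix();T[:3,3]=o["tool_pos"]
    e={k:d[k] for k in("frame","vfov","cx","cy")}; e["view"]=np.linalg.inv(T@np.array(d["mount"])); return e
E
python3 - <<'E'
from h import *
t=np.load("top0.npz");s=np.load("scene0.npz")
a=cv2.resize(t["frame"][215:305,275:425],None,fx=5,fy=5,interpolation=cv2.INTER_CUBIC)[:,:750]
b=cv2.resize(s["frame"][200:310,220:350],None,fx=5,fy=5,interpolation=cv2.INTER_CUBIC)
cv2.imwrite("pics/a.png",a[:,:,::-1]);cv2.imwrite("pics/b.png",b[:,:,::-1])
# plate by colour
hsv=cv2.cvtColor(t["frame"],cv2.COLOR_RGB2HSV)
print(hsv[285,300],hsv[320,300],hsv[230,300])
E
```

```text
[101  34 149] [ 56  11 160] [ 99  36 147]
```

View pics/a.png

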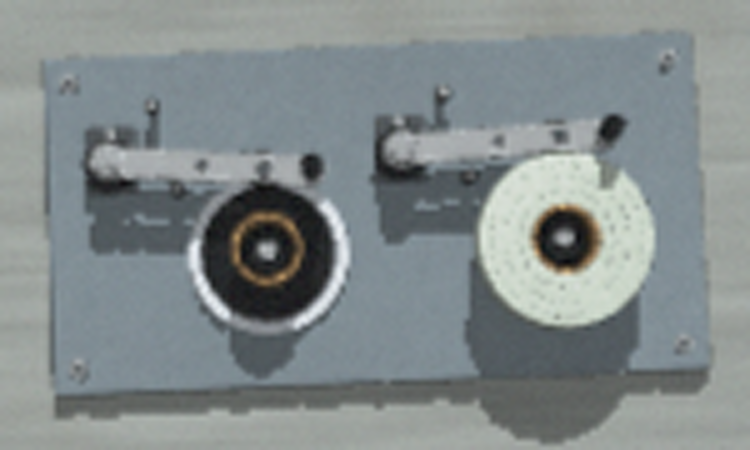

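View pics/b.png

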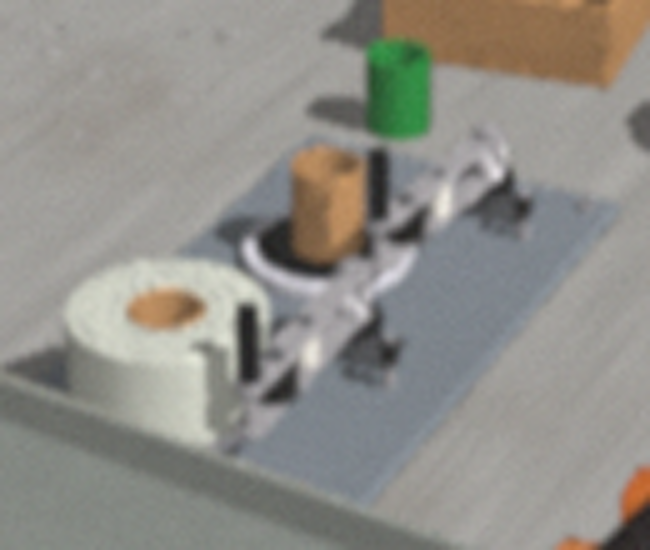

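The crops confirm it. The tan core's rim is at (267,249) in the top crop and (328,160) in the scene crop, and the left post top is at (313,160) and (377,152). The green tube stands apart.

```bash
python3 - <<'E'
from h import *
t=np.load("top0.npz");s=np.load("scene0.npz")
A=lambda u,v:(275+(u+.5)/5-.5,215+(v+.5)/5-.5)
B=lambda u,v:(220+(u+.5)/5-.5,200+(v+.5)/5-.5)
np.set_printoptions(precision=4,suppress=True)
print("core",tri(ray(t,*A(267,249)),ray(s,*B(328,160))))
print("post",tri(ray(t,*A(313,160)),ray(s,*B(377,152))))
c=plane(t,*A(267,249),.074);r=plane(t,*A(565,239),.074);print(c,r,np.linalg.norm(c-r),"yaw",np.arctan2(-(r-c)[0]*-1,-(r-c)[1]*1)*-1)
cor=[plane(t,*A(*p),.012) for p in((43,60),(690,33),(708,368),(57,393))];print(np.array(cor))
print("plate yaw",np.degrees(cv2.minAreaRect(np.float32([p[:2]*1000 for p in cor]))[2]),cv2.minAreaRect(np.float32([p[:2]*1000 for p in cor])))
print("pivL",plane(t,*A(108,160),.067),"postL",plane(t,*A(313,160),.105))
tr=[plane(t,*p,.055) for p in((164,262),(232,253),(236,304),(169,314))];print("tray",np.array(tr),np.mean(tr,0))
print("oldcore",plane(t,176,271,.05),"green",plane(t,265,282,.05))
print("wheel",plane(t,350,365,.3),plane(t,516,365,.3))
# post occupant: scene tray, green
E
```

```text
core (array([ 0.5188, -0.056 ,  0.0756]), [np.float64(0.0004867031204176143), np.float64(0.0004867031204174275)])
post (array([ 0.5647, -0.084 ,  0.1044]), [np.float64(0.0010489363057032738), np.float64(0.0010489363057031072)])
[ 0.5185 -0.0562  0.074 ] [ 0.5203 -0.2253  0.074 ] 0.16912235467207656 yaw -0.010493652888404202
[[ 0.6381  0.0754  0.012 ]
 [ 0.645  -0.3083  0.012 ]
 [ 0.4471 -0.3116  0.012 ]
 [ 0.441   0.0698  0.012 ]]
plate yaw 53.77499458085917 ((542.9140014648438, -118.09854125976562), (197.98147583007812, 383.7520751953125), 0.9385507106781006)
pivL [0.5721 0.0338 0.067 ] postL [ 0.5656 -0.0835  0.105 ]
tray [[0.5377 0.417  0.055 ]
 [0.5591 0.2203 0.055 ]
 [0.4126 0.2095 0.055 ]
 [0.3884 0.4015 0.055 ]] [0.4744 0.312  0.055 ]
oldcore [0.5112 0.3835 0.05  ] green [0.4737 0.1264 0.05  ]
wheel [ 0.2588 -0.1079  0.3   ] [ 0.2506 -0.5063  0.3   ]
```

```bash
cat >> h.py <<'E'
def rel(x,y,z,ang=None):
    """slide/spin from the present pose to TCP x,y,z with tool y at angle ang (mod pi)"""
    from station import status
    from scipy.spatial.transform import Rotation as Ro
    o=status.get_obs(); R=Ro.from_rotvec(o["tool_rot"]).as_matrix()
    a=np.arctan2(R[1,1],R[0,1]); sp=0 if ang is None else -np.degrees((ang-a+np.pi/2)%np.pi-np.pi/2)
    print("t",round(o["t"],2),"pos",o["tool_pos"].round(4),"yang",round(a,3),"q",o["q"].round(2),"slide",(R.T@(np.array([x,y,z])-o["tool_pos"])).round(4),"spin",round(sp,2))
E
python3 - <<'E'
from h import *
t=np.load("top0.npz");s=np.load("scene0.npz")
rel(.5185,-.056,.25,1.586)
print(tri(ray(t,433,360),ray(s,130,104)))
E
```

```text
t 0.1 pos [0.2105 0.588  0.3028] yang 1.227 q [ 1.11  0.05  1.61 -0.    1.48 -0.12] slide [-0.5071 -0.5024  0.0536] spin -20.57
(array([ 0.27304895, -0.29190866,  0.44678938]), [np.float64(0.00962464320854758), np.float64(0.009624643208547506)])
```

Call:
{"api": "arm_command", "payload": {"increments": [{"slide":[-0.028,-0.028,0],"spin":0,"gripper":1},{"slide":[-0.056,-0.056,0],"spin":-2,"gripper":1},{"slide":[-0.084,-0.084,0],"spin":-5,"gripper":1},{"slide":[-0.112,-0.112,0],"spin":-8,"gripper":1},{"slide":[-0.14,-0.14,0],"spin":-11,"gripper":1},{"slide":[-0.168,-0.168,0],"spin":-14,"gripper":1},{"slide":[-0.196,-0.196,0],"spin":-17,"gripper":1},{"slide":[-0.224,-0.224,0],"spin":-20.6,"gripper":1}], "newtons": 20}}

```text
t: 0.77
tool_pos: [0.3461, 0.3002, 0.3034]
tool_rot: [0.03, -3.141, 0.0]
contact_force: [1.2, -0.1, -0.2]
opening: 0.0855
grip_force: 0.0
```

```bash
python3 -c "
from h import *
rel(.5185,-.056,.25,1.586)"
```

```text
t 0.77 pos [0.3461 0.3002 0.3034] yang 1.59 q [ 0.55 -0.36  1.99 -0.    1.52 -1.04] slide [-0.1656 -0.3594  0.0535] spin 0.22
```

Call:
{"api": "arm_command", "payload": {"increments": [{"slide":[-0.017,-0.036,0],"spin":0,"gripper":1},{"slide":[-0.034,-0.072,0],"spin":0,"gripper":1},{"slide":[-0.051,-0.108,0],"spin":0,"gripper":1},{"slide":[-0.068,-0.144,0],"spin":0,"gripper":1},{"slide":[-0.085,-0.18,0],"spin":0,"gripper":1},{"slide":[-0.102,-0.216,0],"spin":0,"gripper":1},{"slide":[-0.119,-0.252,0],"spin":0,"gripper":1},{"slide":[-0.136,-0.285,0],"spin":0,"gripper":1}]}}

```text
t: 1.43
tool_pos: [0.4867, 0.017, 0.3035]
tool_rot: [0.023, -3.141, 0.0]
contact_force: [0.8, 1.1, 0.4]
opening: 0.0856
grip_force: 0.0
```

Call:
{"api": "arm_command", "payload": {"increments": [{"slide":[-0.015,-0.037,0],"spin":0,"gripper":1},{"slide":[-0.0295,-0.074,0.01],"spin":0,"gripper":1},{"slide":[-0.0295,-0.074,0.035],"spin":0,"gripper":1},{"slide":[-0.0295,-0.074,0.0535],"spin":0,"gripper":1},{"slide":[-0.0295,-0.074,0.0535],"spin":0,"gripper":1}]}}

```text
t: 1.85
tool_pos: [0.5149, -0.0546, 0.245]
tool_rot: [0.022, -3.132, -0.004]
contact_force: [-0.6, 0.3, -0.6]
opening: 0.0857
grip_force: 0.0
```

```bash
python3 - <<'E'
from h import *
from station import status, imaging
rel(.5185,-.056,.116,1.586)
o=status.get_obs();d=imaging.get_image("wrist");cv2.imwrite("pics/w1.png",d["frame"][:,:,::-1]);w=wristd(d,o);np.savez("w1.npz",**w)
print(d["vfov"],d["mount"],[k for k in d])
print(proj(w,np.array([.5185,-.056,.074])),proj(w,np.array([.5643,-.083,.105])))
E
```

```text
t 1.85 pos [ 0.5149 -0.0546  0.245 ] yang 1.585 q [-0.25 -0.16  1.92  0.    1.39 -1.83] slide [-0.0048 -0.0017  0.129 ] spin -0.07
58.25634272589557 [[-1.55480100e-04  9.47687970e-01  3.19198195e-01  8.12610178e-02]
 [ 9.99999935e-01  4.37693765e-05  3.57146061e-04  1.50158844e-04]
 [ 3.24491920e-04  3.19198229e-01 -9.47687915e-01 -6.98908748e-02]
 [ 0.00000000e+00  0.00000000e+00  0.00000000e+00  1.00000000e+00]] ['frame', 'vfov', 'cx', 'cy', 'mount']
[319.80739348 241.78019348] [270.22494306 336.9524096 ]
```

View pics/w1.png

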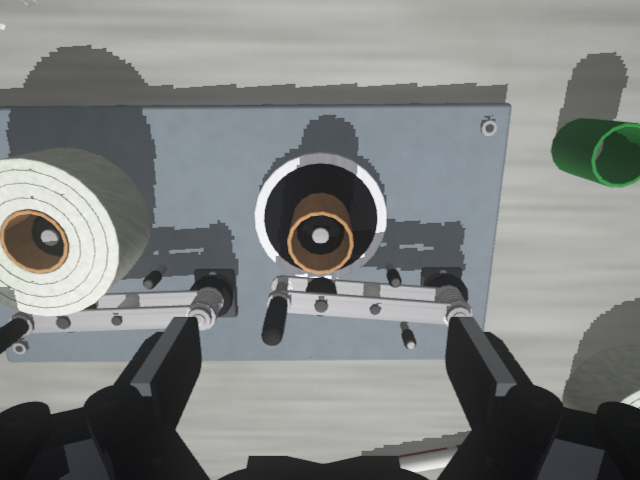

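The wrist view agrees. The core rim is at (320,243) against a predicted (320,242), and the post top is at (273,338) against (270,337). I'll go down and grip.

Call:
{"api": "arm_command", "payload": {"increments": [{"slide":[-0.004,-0.0015,0.03],"spin":0,"gripper":1},{"slide":[-0.004,-0.0015,0.06],"spin":0,"gripper":1},{"slide":[-0.004,-0.0015,0.09],"spin":0,"gripper":1},{"slide":[-0.004,-0.0015,0.115],"spin":0,"gripper":1},{"slide":[-0.004,-0.0015,0.129],"spin":0,"gripper":1},{"slide":[-0.004,-0.0015,0.129],"spin":0,"gripper":1},{"slide":[-0.004,-0.0015,0.129],"spin":0,"gripper":1}]}}

```text
t: 2.48
tool_pos: [0.5215, -0.0554, 0.1222]
tool_rot: [-0.026, 3.141, -0.0]
contact_force: [0.1, -0.6, 0.1]
opening: 0.0853
grip_force: 0.0
```

```bash
python3 -c "
from h import *
rel(.5185,-.056,.116,1.586)"
```

```text
t 2.48 pos [ 0.5215 -0.0554  0.1222] yang 1.587 q [-0.25  0.    1.99 -0.    1.15 -1.84] slide [ 0.003  -0.0006  0.0062] spin 0.08
```

Call:
{"api": "arm_command", "payload": {"increments": [{"slide":[0.003,-0.001,0.005],"spin":0,"gripper":1},{"slide":[0.003,-0.001,0.005],"spin":0,"gripper":-0.3},{"slide":[0.003,-0.001,0.005],"spin":0,"gripper":-0.3},{"slide":[0.003,-0.001,0.005],"spin":0,"gripper":-0.3},{"slide":[0.003,-0.001,0.005],"spin":0,"gripper":-0.3},{"slide":[0.003,-0.001,0.005],"spin":0,"gripper":-0.3},{"slide":[0.003,-0.001,0.005],"spin":0,"gripper":-0.3},{"slide":[0.003,-0.001,0.005],"spin":0,"gripper":-0.3}], "newtons": 20}}

```text
t: 3.15
tool_pos: [0.5188, -0.057, 0.1175]
tool_rot: [-0.025, 3.14, -0.001]
contact_force: [-1.7, -0.2, 5.8]
opening: 0.0401
grip_force: 20.4
```

Call:
{"api": "arm_command", "payload": {"increments": [{"slide":[0,0,-0.01],"spin":0,"gripper":-0.3},{"slide":[0,0,-0.03],"spin":0,"gripper":-0.3},{"slide":[0,0,-0.05],"spin":0,"gripper":-0.3},{"slide":[0,0,-0.075],"spin":0,"gripper":-0.3},{"slide":[0,0,-0.1],"spin":0,"gripper":-0.3},{"slide":[0,0,-0.12],"spin":0,"gripper":-0.3},{"slide":[0,0,-0.12],"spin":0,"gripper":-0.3}]}}

```text
t: 3.73
tool_pos: [0.5204, -0.0573, 0.2421]
tool_rot: [-0.025, 3.133, -0.004]
contact_force: [0.4, -0.2, 1.2]
opening: 0.0397
grip_force: 21.0
```

```bash
python3 -c "
from h import *
from station import status, imaging
rel(.455,.30,.24,1.586)
o=status.get_obs();d=imaging.get_image('wrist');cv2.imwrite('pics/w2.png',d['frame'][:,:,::-1])"
```

```text
t 3.73 pos [ 0.5204 -0.0573  0.2421] yang 1.587 q [-0.25 -0.15  1.91  0.    1.37 -1.84] slide [0.0597 0.3583 0.0007] spin 0.03
```

View pics/w2.png

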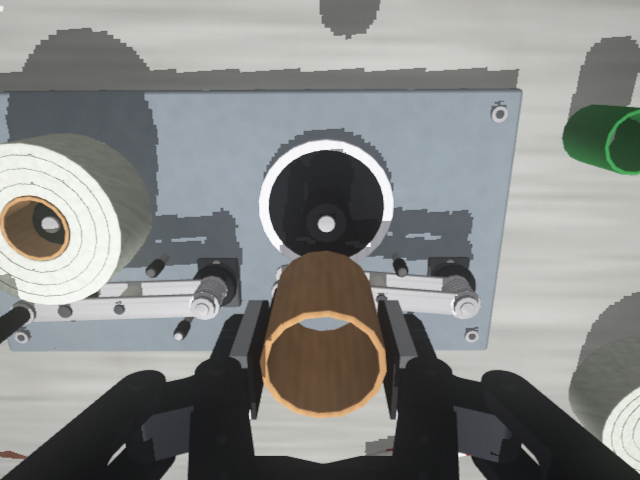

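The wrist view shows the core held level between the pads at (325,360), and the left hub bare at (327,215). Next I carry it to the tray.

Call:
{"api": "arm_command", "payload": {"increments": [{"slide":[0.004,0.02,0],"spin":0,"gripper":-0.3},{"slide":[0.01,0.058,0],"spin":0,"gripper":-0.3},{"slide":[0.017,0.098,0],"spin":0,"gripper":-0.3},{"slide":[0.024,0.138,0],"spin":0,"gripper":-0.3},{"slide":[0.031,0.178,0],"spin":0,"gripper":-0.3},{"slide":[0.038,0.218,0],"spin":0,"gripper":-0.3},{"slide":[0.045,0.258,0],"spin":0,"gripper":-0.3},{"slide":[0.052,0.295,0],"spin":0,"gripper":-0.3}]}}

```text
t: 4.45
tool_pos: [0.4598, 0.2391, 0.2343]
tool_rot: [0.025, -3.139, 0.001]
contact_force: [0.2, 0.2, -0.5]
opening: 0.0398
grip_force: 21.0
```

Call:
{"api": "arm_command", "payload": {"increments": [{"slide":[0.007,0.03,0],"spin":0,"gripper":-0.3},{"slide":[0.013,0.055,0],"spin":0,"gripper":-0.3},{"slide":[0.013,0.055,0.0],"spin":0,"gripper":-0.3},{"slide":[0.013,0.055,0.0],"spin":0,"gripper":-0.3}]}}

```text
t: 4.78
tool_pos: [0.4465, 0.2927, 0.2344]
tool_rot: [0.029, -3.138, 0.003]
contact_force: [-0.0, 0.3, -0.6]
opening: 0.0397
grip_force: 21.0
```

```bash
python3 -c "
from h import *
from station import status, imaging
rel(.455,.295,.101,1.586)
o=status.get_obs();print(o['opening'],o['grip_force']);d=imaging.get_image('wrist');cv2.imwrite('pics/w3.png',d['frame'][:,:,::-1])"
```

```text
t 4.78 pos [0.4465 0.2927 0.2344] yang 1.589 q [ 0.44 -0.11  1.89 -0.    1.36 -1.15] slide [-0.009   0.0024  0.1333] spin 0.18
0.039663074802048344 20.961516397073865
```

View pics/w3.png

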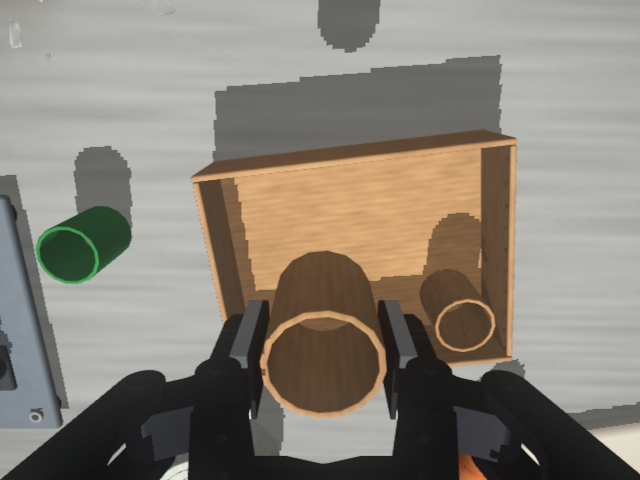

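The tray lies under the held core, at (200–515, 135–365), and the old core is at (465,325), well clear. I'll lower and release.

Call:
{"api": "arm_command", "payload": {"increments": [{"slide":[-0.006,0,0.03],"spin":0,"gripper":-0.3},{"slide":[-0.006,0,0.06],"spin":0,"gripper":-0.3},{"slide":[-0.006,0,0.09],"spin":0,"gripper":-0.3},{"slide":[-0.006,0,0.115],"spin":0,"gripper":-0.3},{"slide":[-0.006,0,0.125],"spin":0,"gripper":-0.3},{"slide":[-0.006,0,0.13],"spin":0,"gripper":-0.3},{"slide":[-0.006,0,0.13],"spin":0,"gripper":-0.3},{"slide":[-0.006,0,0.13],"spin":0,"gripper":-0.3}]}}

```text
t: 5.5
tool_pos: [0.4547, 0.2921, 0.1077]
tool_rot: [-0.023, 3.14, 0.001]
contact_force: [-0.4, -0.6, -0.2]
opening: 0.0399
grip_force: 21.0
```

Call:
{"api": "arm_command", "payload": {"increments": [{"slide":[0,0,0.002],"spin":0,"gripper":0.3},{"slide":[0,0,0.002],"spin":0,"gripper":0.6},{"slide":[0,0,0.002],"spin":0,"gripper":0.6},{"slide":[0,0,0.002],"spin":0,"gripper":0.6},{"slide":[0,0,-0.03],"spin":0,"gripper":0.6},{"slide":[0,0,-0.07],"spin":0,"gripper":0.6},{"slide":[0,0,-0.11],"spin":0,"gripper":0.6},{"slide":[0,0,-0.14],"spin":0,"gripper":0.6}]}}

```text
t: 6.17
tool_pos: [0.4542, 0.2926, 0.2504]
tool_rot: [-0.025, 3.138, 0.002]
contact_force: [1.2, 0.5, 0.3]
opening: 0.0682
grip_force: 0.0
```

```bash
python3 -c "
from h import *
from station import status, imaging
rel(.60,-.09,.24,1.586)
o=status.get_obs();print(o['opening'],o['grip_force']);d=imaging.get_image('wrist');cv2.imwrite('pics/w4.png',d['frame'][:,:,::-1])"
```

```text
t 6.17 pos [0.4542 0.2926 0.2504] yang 1.587 q [ 0.43 -0.11  1.87 -0.    1.39 -1.15] slide [-0.1396 -0.3849  0.0103] spin 0.05
0.06822319881218286 0.0
```

View pics/w4.png

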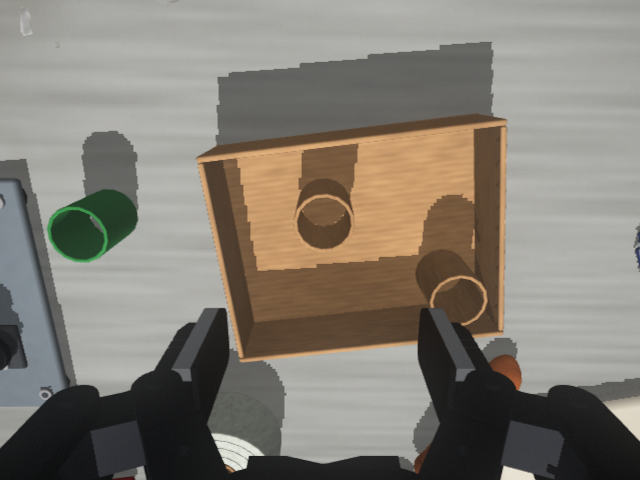

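The released core stands upright in the tray at (323,222), and the old core at (458,298) is untouched. Next I move to the left post, turning +95° so the fingers close along the post's path.

Call:
{"api": "arm_command", "payload": {"increments": [{"slide":[-0.005,-0.015,0],"spin":6,"gripper":0.2},{"slide":[-0.014,-0.045,0],"spin":12,"gripper":0.2},{"slide":[-0.024,-0.08,0],"spin":19,"gripper":0.2},{"slide":[-0.034,-0.115,0],"spin":26,"gripper":0.2},{"slide":[-0.044,-0.15,0],"spin":33,"gripper":0.2},{"slide":[-0.054,-0.185,0],"spin":40,"gripper":0.2},{"slide":[-0.064,-0.22,0],"spin":47,"gripper":0.2},{"slide":[-0.074,-0.25,0],"spin":54,"gripper":0.2}]}}

```text
t: 6.88
tool_pos: [0.5318, 0.0413, 0.2466]
tool_rot: [1.413, 2.805, 0.0]
contact_force: [1.3, 0.5, -0.2]
opening: 0.051
grip_force: 0.0
```

```bash
python3 -c "
from h import *
rel(.567,-.084,.23,-.07)"
```

```text
t 6.88 pos [0.5318 0.0413 0.2466] yang 0.637 q [-0.06 -0.13  1.88 -0.    1.38 -0.7 ] slide [-0.1216 -0.0463  0.0167] spin 40.53
```

Call:
{"api": "arm_command", "payload": {"increments": [{"slide":[-0.03,-0.011,0],"spin":7,"gripper":0.2},{"slide":[-0.06,-0.023,0],"spin":14,"gripper":0.2},{"slide":[-0.09,-0.034,0],"spin":21,"gripper":0.2},{"slide":[-0.12,-0.046,0],"spin":28,"gripper":0.2},{"slide":[-0.1215,-0.046,0.005],"spin":35,"gripper":0.2},{"slide":[-0.1215,-0.046,0.0165],"spin":40.5,"gripper":0.2},{"slide":[-0.1215,-0.046,0.0165],"spin":40.5,"gripper":0.2},{"slide":[-0.1215,-0.046,0.0165],"spin":40.5,"gripper":0.2}]}}

```text
t: 7.55
tool_pos: [0.5673, -0.0813, 0.2291]
tool_rot: [-2.286, -2.152, 0.001]
contact_force: [-0.6, -0.4, -0.0]
opening: 0.0515
grip_force: 0.0
```

```bash
python3 - <<'E'
from h import *
from station import status, imaging
rel(.567,-.084,.143,-.07)
o=status.get_obs();d=imaging.get_image('wrist');cv2.imwrite('pics/w5.png',d['frame'][:,:,::-1]);w=wristd(d,o);np.savez("w5.npz",**w)
for z in(.065,.105):print(proj(w,np.array([.5643,-.0833,z])))
E
```

```text
t 7.55 pos [ 0.5673 -0.0813  0.2291] yang -0.06 q [-0.27 -0.01  1.81  0.    1.35 -0.21] slide [-0.0028 -0.      0.0861] spin 0.55
[316.9789504  242.74525934]
[315.74717181 270.52415977]
```

View pics/w5.png

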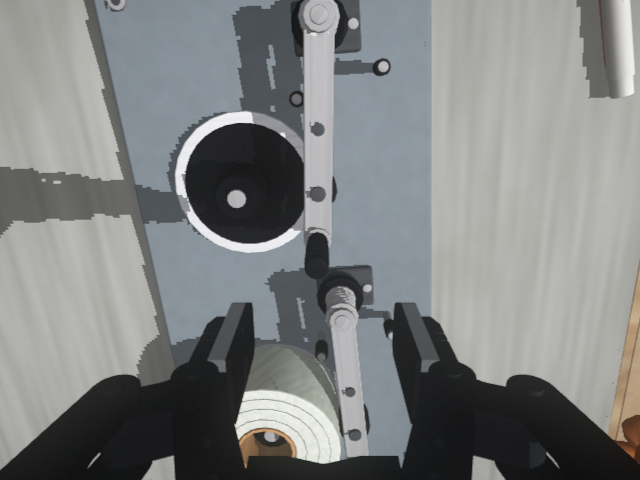

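The wrist view shows the post top at (317,269), against a predicted (316,270), and the arm is at rest. I'll go down around it and close.

Call:
{"api": "arm_command", "payload": {"increments": [{"slide":[-0.0025,0,0.03],"spin":0,"gripper":0.2},{"slide":[-0.0025,0,0.055],"spin":0,"gripper":0.2},{"slide":[-0.0025,0,0.075],"spin":0,"gripper":0.2},{"slide":[-0.0025,0,0.083],"spin":0,"gripper":0.2},{"slide":[-0.0025,0,0.083],"spin":0,"gripper":0.2},{"slide":[-0.0025,0,0.083],"spin":0,"gripper":0.2}]}}

```text
t: 8.1
tool_pos: [0.5681, -0.0836, 0.1478]
tool_rot: [2.288, 2.152, 0.001]
contact_force: [0.3, -0.2, 0.6]
opening: 0.0511
grip_force: 0.0
```

Call:
{"api": "arm_command", "payload": {"increments": [{"slide":[0,0,0],"spin":0,"gripper":-0.3},{"slide":[0,0,0],"spin":0,"gripper":-0.6},{"slide":[0,0,0],"spin":0,"gripper":-0.85},{"slide":[0,0,0],"spin":0,"gripper":-0.85},{"slide":[0,0,0],"spin":0,"gripper":-0.85},{"slide":[0,0,0],"spin":0,"gripper":-0.85},{"slide":[0,0,0],"spin":0,"gripper":-0.85}], "newtons": 40}}

```text
t: 8.68
tool_pos: [0.5678, -0.0841, 0.1485]
tool_rot: [2.29, 2.151, -0.001]
contact_force: [-4.7, 0.0, 6.0]
opening: 0.0108
grip_force: 38.9
```

```bash
python3 - <<'E'
from h import *
from station import status
rel(.567,-.084,.143,-.07)
R=lambda a:np.array([[np.cos(a),-np.sin(a)],[np.sin(a),np.cos(a)]])
o=status.get_obs(); p=o["tool_pos"][:2]; piv=np.array([.5725,.0347])
r=p-piv; print(np.linalg.norm(r), np.arctan2(*r[::-1]))
from scipy.spatial.transform import Rotation as Ro
M=Ro.from_rotvec(o["tool_rot"]).as_matrix()
for a in (.1,.2,.3,.4,.5,.6,.7,.73):
    d=piv+R(a)@r-p; print(a,(M.T@np.array([*d,0])).round(4),-np.degrees(a).round(1))
print(o["opening"],o["grip_force"],o["contact_force"])
E
```

```text
t 8.68 pos [ 0.5678 -0.0841  0.1485] yang -0.063 q [-0.28  0.08  1.86 -0.    1.2  -0.21] slide [ 0.     -0.0008  0.0055] spin 0.43
0.11888683871203465 -1.6107246146881462
0.1 [ 0.0009  0.0119 -0.    ] -5.7
0.2 [ 0.0029  0.0236 -0.    ] -11.5
0.3 [ 0.0061  0.035  -0.    ] -17.2
0.4 [ 0.0104  0.0461 -0.    ] -22.9
0.5 [ 0.0158  0.0567 -0.    ] -28.6
0.6 [ 0.0223  0.0666 -0.    ] -34.4
0.7 [ 0.0297  0.0759 -0.    ] -40.1
0.73 [ 0.0321  0.0786 -0.    ] -41.8
0.010755050385434773 38.938997983932495 [-4.73805748  0.03970582  6.04232209]
```

The post is gripped (opening 11 mm, 39 N). I'll wind it along the arc.

Call:
{"api": "arm_command", "payload": {"increments": [{"slide":[0.0004,0.006,0],"spin":-2.9,"gripper":-0.85},{"slide":[0.0009,0.0119,0],"spin":-5.7,"gripper":-0.85},{"slide":[0.0018,0.0178,0],"spin":-8.6,"gripper":-0.85},{"slide":[0.0029,0.0236,0],"spin":-11.5,"gripper":-0.85},{"slide":[0.0044,0.0293,0],"spin":-14.3,"gripper":-0.85},{"slide":[0.0061,0.035,0],"spin":-17.2,"gripper":-0.85},{"slide":[0.0081,0.0406,0],"spin":-20,"gripper":-0.85},{"slide":[0.0104,0.0461,0],"spin":-22.9,"gripper":-0.85}], "newtons": 50}}

```text
t: 9.35
tool_pos: [0.6141, -0.0765, 0.1485]
tool_rot: [-1.814, -2.563, 0.002]
contact_force: [-7.7, 0.4, 8.5]
opening: 0.0104
grip_force: 49.0
```

```bash
cat > arc.py <<'E'
from h import *
from station import status
R=lambda a:np.array([[np.cos(a),-np.sin(a)],[np.sin(a),np.cos(a)]])
o=status.get_obs(); p=o["tool_pos"][:2]; piv=np.array([.5725,.0347])
r=p-piv; a0=np.arctan2(*r[::-1])+1.6407;print("radius",np.linalg.norm(r),"joint",a0)
from scipy.spatial.transform import Rotation as Ro
M=Ro.from_rotvec(o["tool_rot"]).as_matrix()
for b in (.5,.55,.6,.65,.7,.72,.74):
    d=piv+R(b-a0)@(r*.1185/np.linalg.norm(r))-p; print(b,(M.T@np.array([*d,0])).round(4),-np.degrees(b-a0).round(1))
c=o["contact_force"];t=np.array([-r[1],r[0]])/np.linalg.norm(r);print(o["opening"],o["grip_force"],c.round(1),"tang",c[:2]@t,"rad",c[:2]@r/np.linalg.norm(r),o["tool_pos"])
E
python3 arc.py
```

```text
radius 0.11871549326358542 joint 0.4280149893589804
0.5 [ 0.0007  0.0085 -0.    ] -4.1
0.55 [ 0.0014  0.0144 -0.    ] -7.0
0.6 [ 0.0023  0.0202 -0.    ] -9.9
0.65 [ 0.0036  0.026  -0.0001] -12.7
0.7 [ 0.0052  0.0317 -0.0001] -15.6
0.72 [ 0.0059  0.034  -0.0001] -16.7
0.74 [ 0.0066  0.0363 -0.0001] -17.9
0.010448382721690052 48.97306501865387 [-7.7  0.4  8.5] tang -7.05404662366291 rad -3.111542581992675 [ 0.61411049 -0.07648424  0.14850551]
```

Call:
{"api": "arm_command", "payload": {"increments": [{"slide":[0.0004,0.0045,0],"spin":-2.2,"gripper":-0.85},{"slide":[0.0007,0.0085,0],"spin":-4.1,"gripper":-0.85},{"slide":[0.0014,0.0144,0],"spin":-7,"gripper":-0.85},{"slide":[0.0023,0.0202,0],"spin":-9.9,"gripper":-0.85},{"slide":[0.0036,0.026,0],"spin":-12.7,"gripper":-0.85},{"slide":[0.0044,0.0289,0],"spin":-14,"gripper":-0.85},{"slide":[0.0044,0.0289,0],"spin":-14,"gripper":-0.85},{"slide":[0.0044,0.0289,0],"spin":-14,"gripper":-0.85}]}}

```text
t: 10.02
tool_pos: [0.6395, -0.0631, 0.1485]
tool_rot: [-1.49, -2.763, 0.004]
contact_force: [-9.2, -1.7, 8.1]
opening: 0.0106
grip_force: 49.0
```

```bash
python3 arc.py
```

```text
radius 0.11859958368318305 joint 0.6706830368248216
0.5 [ 0.0014 -0.0202  0.0001] 9.8
0.55 [ 0.0007 -0.0143  0.    ] 6.9
0.6 [ 0.0002 -0.0084  0.    ] 4.0
0.65 [ 0.0001 -0.0025  0.    ] 1.2
0.7 [ 0.0002  0.0035 -0.    ] -1.7
0.72 [ 0.0004  0.0058 -0.    ] -2.8
0.74 [ 0.0005  0.0082 -0.    ] -4.0
0.010602217558645882 49.00807499885559 [-9.2 -1.7  8.1] tang -8.548985075899626 rad -3.7678306712765917 [ 0.63954263 -0.06313224  0.14850432]
```

Call:
{"api": "arm_command", "payload": {"increments": [{"slide":[0.0001,0.0015,0],"spin":-0.7,"gripper":-0.85},{"slide":[0.0002,0.003,0],"spin":-1.5,"gripper":-0.85},{"slide":[0.0002,0.004,0],"spin":-2,"gripper":-0.85},{"slide":[0.0002,0.004,0],"spin":-2,"gripper":-0.85},{"slide":[0.0002,0.004,0],"spin":-2,"gripper":-0.85}]}}

```text
t: 10.43
tool_pos: [0.6425, -0.061, 0.1485]
tool_rot: [-1.442, -2.788, 0.004]
contact_force: [-9.4, -2.6, 8.5]
opening: 0.0109
grip_force: 49.1
```

```bash
python3 arc.py
```

```text
radius 0.1186239995236263 joint 0.7014992214653344
0.5 [ 0.0022 -0.0238  0.0001] 11.5
0.55 [ 0.0012 -0.0179  0.0001] 8.7
0.6 [ 0.0005 -0.012   0.    ] 5.8
0.65 [ 0.0002 -0.0061  0.    ] 3.0
0.7 [ 0.0001 -0.0002  0.    ] 0.1
0.72 [ 0.0002  0.0022 -0.    ] -1.1
0.74 [ 0.0003  0.0046 -0.    ] -2.2
0.01089788190036924 49.0628582239151 [-9.4 -2.6  8.5] tang -9.087855774349498 rad -3.4264853373111075 [ 0.64253955 -0.06103983  0.14851202]
```

Not on the stop yet: the force is still only the spring's 9 N. I'll press further in small steps.

Call:
{"api": "arm_command", "payload": {"increments": [{"slide":[0.0001,0.001,0],"spin":-0.5,"gripper":-0.85},{"slide":[0.0001,0.002,0],"spin":-1,"gripper":-0.85},{"slide":[0.0002,0.003,0],"spin":-1,"gripper":-0.85},{"slide":[0.0002,0.003,0],"spin":-1,"gripper":-0.85},{"slide":[0.0002,0.003,0],"spin":-1,"gripper":-0.85}]}}

```text
t: 10.85
tool_pos: [0.6432, -0.0606, 0.1484]
tool_rot: [-1.417, -2.797, 0.012]
contact_force: [-17.5, -6.4, 12.2]
opening: 0.0105
grip_force: 49.9
```

```bash
python3 arc.py|egrep -v '^0\.[567]'
```

```text
radius 0.11867709728827992 joint 0.7082412834114087
0.010461565321200274 49.853646755218506 [-17.5  -6.4  12.2] tang -17.90818651664958 rad -5.27759963204827 [ 0.64321508 -0.06060808  0.14842027]
```

The force doubled to 18 N with no further motion, so the arm is on its stop. I'll hold and check with a last picture.

Call:
{"api": "arm_command", "payload": {"increments": [{"slide":[0,0,0],"spin":0,"gripper":-0.85},{"slide":[0,0,0],"spin":0,"gripper":-0.85},{"slide":[0,0,0],"spin":0,"gripper":-0.85},{"slide":[0,0,0],"spin":0,"gripper":-0.85},{"slide":[0,0,0],"spin":0,"gripper":-0.85},{"slide":[0,0,0],"spin":0,"gripper":-0.85}]}}

```text
t: 11.35
tool_pos: [0.6432, -0.0606, 0.1484]
tool_rot: [-1.417, -2.797, 0.012]
contact_force: [-15.8, -6.6, 13.0]
opening: 0.0108
grip_force: 49.8
```

```bash
python3 arc.py|egrep -v '^0\.[567]'; python3 - <<'E'
from h import *
from station import imaging
s=imaging.get_image("scene")["frame"];w=imaging.get_image("wrist")["frame"]
c=cv2.resize(s[150:310,200:420],(800//2,291))
cv2.imwrite("pics/end.png",np.hstack([c,cv2.resize(w,(388,291))])[:,:,::-1])
E
```

```text
radius 0.11869428845090482 joint 0.7081255903006773
0.010836629263197435 49.83815610408783 [-15.8  -6.6  13. ] tang -16.575893292768043 rad -4.106839939447424 [ 0.6432143  -0.06063007  0.14843156]
```

View pics/end.png

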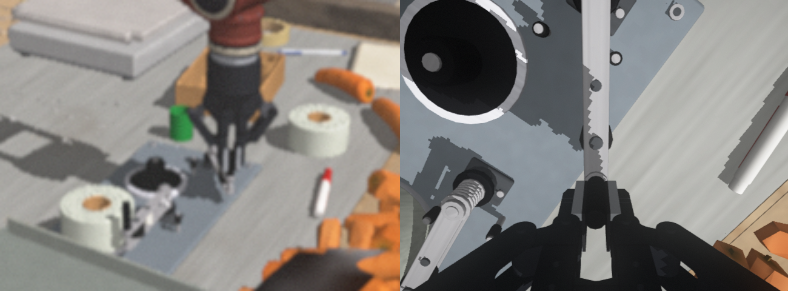

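The picture shows the post held between the pads at (596,200), with the arm swung out and resting on its stop pin. The left hub is bare, and the other lane, the spare roll and the marker are in place.

```bash
python3 -c "
from station import order
print(order.finish_job())"
```

```text
the job is handed in; nothing more can be done
None
```

The spent left-lane core is in the scrap tray. I handed the job in at about 11.5 s with the left brake arm still held on its outer stop (about 17 N against a 9 N spring); I touched nothing else, though the scissors were not in the final picture.

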